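# Seat an inkstone blank in the carving jig and snap its cam clamp shut

### The job

Get the slate inkstone blank ready for carving: slide it along the jig board, flat against the wooden fence, until it has pushed the spring tip of the end stop fully in, and only then swing the cam lever over centre until it snaps home and the blank is clamped. Go gently, at no time pressing harder than about 25 N on the stone or the lever, and do not disturb the other things on the bench.

Things in the scene. Friction and masses are not known exactly. Their poses are not given: they have to be found in the camera images.
- board: Carving jig's wooden board, fixed to the bench, 18 mm thick. Origin on the bench under it; in its frame it covers x -105 to 125 mm, y -200 to 160 mm. The fence lies on its +x side, the cam clamp on its -x side at y 10 to 70 mm, the end stop at its +y end. The stone is slid in +y into the channel between clamp pad and fence. Where y is below 10 mm, the board is bare from x = -105 mm to the fence.
- fence (a point): A point on the fence: dark wooden strip along the board's y, 18 mm wide, from board y = -180 to 130 mm, rising 14 mm above the board's top. The point lies on its inner face (board x = +70 mm, looking to -x), at board y = -25 mm, at half its height.
- stop_block: Steel end-stop block on the board, 40 x 22 mm, 26 mm high; origin at the board's top, mid-face of the side looking to -y (board x 40, y 130 mm). A screw with a sprung brass tip sticks out of it to -y, 13 mm above the board. Screw set by hand and fast: the tip's end is 20 to 42 mm off this face, NOT measured. The tip goes in 4 mm (0.9 N spring, too weak to push the stone back), then is rigid.
- stone_mid (a point): Centre (half-way up) of the slate blank: loose block 60 mm (its x) x 110 mm (its y) x 26 mm high, shallow well in its top, 0.37 to 0.55 kg. It starts on the board on the -y side of the clamp, a little askew, 8 to 28 mm off the fence. Sliding it takes 2 to 6 N. Seated: long side flat on the fence (centre at board x = 40 mm), +y end against the stop's tip, tip fully in.
- pad: Rubber-faced clamp pad, 40 mm along y, 16 mm high, 10 mm thick; origin at the middle of its front face, which looks to +x. Lever open: face at board x = 3 mm, y = 40 mm (67 mm from the fence, 7 mm to spare). It is sprung: on the seated stone it clamps with about 60 N. Behind it the clamp's steel base covers board x -64 to -26 mm, 18 mm high above the board.
- cam_lever (a joint): Angle of the cam lever about its upright pivot, rad: starts open at 0 to 0.35, grows clockwise seen from above, home at 1.75 (rigid stop). In the board frame the handle points at 190 deg minus this angle: from about -x round to +y at home. With the stone seated, it resists from about 0.55, 2 to 6 N at the grip, vanishing at 1.45 (centre); then it snaps home. Let go earlier, it springs back.
- lever_pivot (a point): Pivot axis of the lever, 52 mm above the bench, at the height of the handle's centre line; board x = -45, y = 40 mm.
- lever_grip (a point): Middle of the wooden grip on the lever, 80 mm from the pivot. The grip is a round bar 18 mm thick from 55 to 105 mm from the pivot (ends rounded, reaching 114 mm), centre 52 mm above the bench, 25 mm clear above the board.
- chisel: Bystander: chisel lying on the board beyond the fence, 185 mm long, 16 mm high.
- gouge: Bystander: gouge lying on the bench, 185 mm long.
- whetstone: Bystander: grey whetstone 60 x 160 x 24 mm, on the bench.
- mallet: Bystander: hammer lying on the bench.
- water_cup: Bystander: white cup, 60 mm high.
- round_stone: Bystander: finished round inkstone, 90 mm across, 18 mm high.
- brush: Bystander: brush lying on the bench.
Mind the look-alikes: they are no part of the job. What is meant by the part that bears stone_mid is not orange, and is the smaller of those in its own colour.

How it is judged (in metres and radians):
On the way, in this order (a step that is already met when the one before it is completed fails the run):
1. with the lever still open, the stone has pushed the end stop's tip in (contact force between stone and stop_block above 0.4 N and value of joint cam_lever below 0.6 rad), for 0.3 s.
2. the lever is home and the pad clamps the stone (value of joint cam_lever above 1.65 rad and contact force between pad and stone above 35 N), for 0.2 s.
At the end, for the whole second after the job is handed in: The lever is at its home stop (over 1.65 rad), the pad presses the stone with more than 35 N, the stone lies on the board flat against the fence (within 2.5 mm and 0.04 rad) and still presses the end stop's tip in (more than 0.3 N, i.e. at least 1.4 of its 4 mm), at rest (all of step 2 and contact force between stone and stop_block above 0.3 N and x of stone_mid in the frame of board between 0.0375 and 0.0425 m and z of stone_mid in the frame of board below 0.034 m and angle between the x axis of stone and the x axis of board, either way round below 0.04 rad and linear speed of stone below 0.01 m/s); the robot touches nothing.
It fails at once if the stone is pressed with more than 25 N (contact force between the fingers and stone above 25 N).
It fails at once if the lever is pressed with more than 25 N (contact force between the fingers and cam_lever above 25 N).
It fails at once if a bystander is disturbed (distance of any of chisel, gouge, whetstone, mallet, water_cup, round_stone, brush from where it was at the start of the episode above 0.03 m).
It also fails if it takes over 72 s, if anything falls off the work surface, if the arm or the gripper's body presses on something with over 40 N, if the wrist force passes 120 N, or if a joint passes its speed limit or range.

### The arm

A 7-joint arm with a two-finger parallel gripper is mounted at the origin on the work surface. World frame = base frame: x ahead of the robot, y to its left, z up, the work surface at z = 0. Lengths are in mm, angles in degrees, forces in N, time in s.
With the tool pointing down it reaches from about 425 to 1025 mm from the base axis. Payload 3.6 kg.
Tool frame: the origin (TCP) lies midway between the tips of the shut fingers; the grasp point (between the pads) lies 19 mm behind it (r.tcp_to_grasp is the distance from the TCP to the grasp point, in mm); z points along the fingers, y is the direction in which the jaws open and shut (so a half turn about z gives the same grasp; the last joint's range is limited). The gripper opens to 85 mm and grips with 20 to 120 N. Pads are 22 mm wide; open, the fingers measure 114 mm over their backs; the gripper's body (76 mm by 85 mm) begins 54 mm behind the grasp point. The pads swing forward as they close: fully open they stand 13 mm farther back than shut.
Start: joints at [63.57, 33.873, 2.773, 92.16, -1.908, 54.013, -1.931], TCP at [260.685, -676.515, 231.302] pointing down, gripper open.
Joint ranges: [-153.93, 153.93], [-27.13, 128.08], [-72.61, 78.16], [10.71, 143.7], [-87.88, 267.88], [4.46, 118.87], [-176.78, 176.78]. Speed limits (degrees/s): [147.25, 147.25, 180, 180, 180, 180, 180].

### API

Orientations are given as a 3x3 rotation matrix whose columns are the frame's x, y, z axes.
In Python, from bench import sensors, vision, hand_in, r gives the robot as it stands.
- The arm moves only by the shell command python3 -m handwheel 'ROWS' [OPENING] [FORCE]. ROWS is JSON, a list of rows, each a list of 6 numbers: the shift along the tool's x, y, z in units of 30 mm (1.0 is 30 mm), then the turn, a rotation vector about the tool's x, y, z in units of 6 degrees (1.0 is 6 degrees). A call has 1 to 12 rows; each row is the pose to reach, as a shift and turn from the pose measured when the call began, along the tool's axes at that moment; what a row does not reach only later rows make up. A row lasts 1/10 s, in which the tool goes at most 50 mm and 8.59 degrees, less where a joint would pass 70% of its speed; a pose out of reach is approached as far as the arm can. A call with a gripper value outside its range is refused whole. OPENING is the closure in counts, from 0 (fully open) to 255 (shut), set as the call begins (- or left out, the last holds). The fingers move at their own pace and stop on an object; FORCE is the grip in N (left out, the last holds). Time passes only in rows, so rows that repeat a pose let the fingers close. It gives the time, the measured TCP pose, the force and the opening at its end, in the units of the state.
- sensors.get_state(): the state, without advancing time (a new reading comes with each control period).
- vision.snapshot(name): name is "scene" or "top" or "wrist"; returns the picture (420x560x3 uint8, red, green, blue); there is no depth.
- vision.calibration(name): a dict with "intrinsics" (3x3 intrinsics, pixels), "dist_coeffs" ([k1, k2, p1, p2, k3] as OpenCV has them; the pictures are not rectified), "xyz" and "rotation" of the camera in the world; the wrist camera has in their place "tool_from_camera" (4x4, takes a point from camera to tool coordinates, whose origin is the TCP and whose axes are the flange's). Camera axes: x right, y down, z forward; pixel columns grow to the right and rows downward; lengths in mm; the calibration is good to about 2 mm. A picture is of the moment at which its call begins: read the wrist's pose just before it. calibration takes no time and is no camera call.
- hand_in(): hands the job in, once; it reports no verdict.
Trained networks look in the newest picture that a camera, given by its name, has taken for a name from the list of things; names that differ only in an ending like _2 or _b are one class to them, and where a whole thing is asked for, a point or a joint stands for the part that bears it (a point fixed in the world has none). Each returns a list of dicts, best first, with "confidence" (0 to 1); they miss things now and then, are a little off and sometimes report something else, mostly with a low value. They report only what shows in the picture. A call takes as long as a camera call. They do not tell look-alikes from the thing itself.
- vision.spot_in(camera, name): "extent" ([left, top, width, height] in pixels, round what is visible of it).
- vision.place_of(camera, name): "position" ([column, row] in pixels: a listed point, or the origin of a listed thing).
The state is a dict: "t": time; "q": joint angles; "joint_vel": joint speeds; "effort": joint torques, N m; "eef_pos": TCP position; "orientation": TCP orientation; "ft_force": force on the tool from outside, world axes, zero at the start; "wrist_torque": the same for the moment, N m; "opening": opening from 0.0 (shut) to 1.0 (fully open).
Only numpy, scipy, OpenCV 4.12 (cv2) and the standard library are available. Lean on these libraries where they do the work, as an engineer would, in place of code of your own. Each camera call takes 0.05 s, during which the arm holds its last target.

## Working session

There is one attempt and no reset: what is moved stays moved. The work goes in short steps, Python scripts to look and compute and a shell command to move; the robot and the scene stay as the last step left them, time stands still between calls to the robot, and variables do not carry over. Pictures are saved under pics/ and viewed, and the job is handed in when it is done.

```bash
mkdir -p pics; ls
python3 - <<'E'
from bench import sensors, vision, r
import cv2, numpy as np
np.set_printoptions(precision=3,suppress=True)
s=sensors.get_state()
for k in s: print(k,np.array(s[k]))
for n in ("scene","top"):
    im=vision.snapshot(n); cv2.imwrite(f"pics/{n}0.png",im[:,:,::-1])
    c=vision.calibration(n)
    for k in c: print(n,k,np.array(c[k]).tolist())
    for nm in ("stone_mid","lever_grip","lever_pivot","stop_block","fence","pad","board"):
        print(nm,[(np.round(d["position"],1).tolist(),round(d["confidence"],2)) for d in vision.place_of(n,nm)])
    print([(np.round(d["extent"],1).tolist(),round(d["confidence"],2)) for d in vision.spot_in(n,"stone_mid")])
E
```

```text
pics
t 0.0
q [63.571 33.927  2.768 92.237 -1.908 54.01  -1.931]
joint_vel [-0.016  0.038 -0.018  0.042 -0.012 -0.063  0.011]
effort [ -0.    -54.869   1.547 -19.813   0.009   0.009  -0.   ]
eef_pos [ 260.378 -675.751  230.122]
orientation [[ 0.933  0.36  -0.001]
 [ 0.36  -0.933  0.002]
 [-0.    -0.002 -1.   ]]
ft_force [ 0.258 -0.004  0.542]
wrist_torque [0.052 0.038 0.009]
opening 1.002856768366616
scene intrinsics [[401.5420131410461, 0.0, 273.1075912872415], [0.0, 401.5420131410461, 204.40651991800823], [0.0, 0.0, 1.0]]
scene dist_coeffs [-0.12105702441359566, 0.0, 0.0, 0.0, 0.0]
scene xyz [1195.0060036269804, 31.00922848891987, 974.1606281570643]
scene rotation [[-0.0811544595002852, 0.7929921026064491, -0.6038025164795351], [0.99666100111407, 0.05910161507514253, -0.05633691466356143], [-0.008989024503041815, -0.6063584124091232, -0.7951406624863121]]
stone_mid [([245.7, 170.1], 0.9), ([153.7, 155.6], 0.61), ([237.6, 242.1], 0.6)]
lever_grip [([286.8, 194.0], 0.89)]
lever_pivot [([206.3, 164.1], 0.54)]
stop_block [([315.4, 245.4], 0.78)]
fence [([260.2, 254.4], 0.89)]
pad [([285
[... 363 characters left out ...]
]
top xyz [401.49122482527514, -10.08866641594676, 1353.6082549639934]
top rotation [[-0.02067722267044786, -0.9960912523044456, 0.08587589618279304], [-0.9996991314900678, 0.019465423256047113, -0.014924603695469336], [0.01319465651847715, -0.08615865818374886, -0.9961940507046483]]
stone_mid [([320.2, 276.5], 0.92), ([313.1, 174.0], 0.67), ([446.8, 295.0], 0.66)]
lever_grip [([262.8, 235.3], 0.65)]
lever_pivot [([266.4, 199.2], 0.83)]
stop_block [([226.7, 179.6], 0.67)]
fence [([265.5, 189.0], 0.72), ([287.6, 161.6], 0.56)]
pad [([261.1, 186.5], 0.59)]
board [([280.0, 189.7], 0.77)]
[([413.7, 272.8, 66.7, 45.7], 0.86), ([303.9, 253.7, 29.5, 47.5], 0.62), ([290.3, 157.6, 41.8, 31.7], 0.57)]
```

View pics/scene0.png

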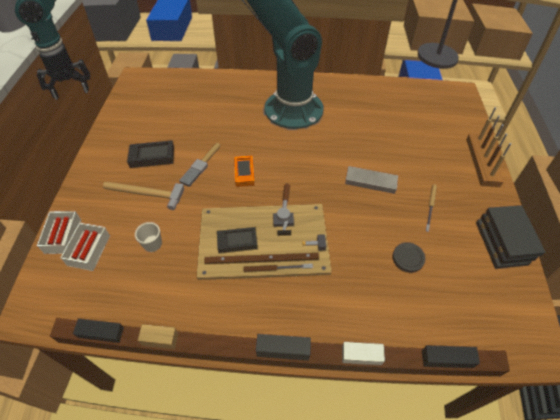

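View pics/top0.png

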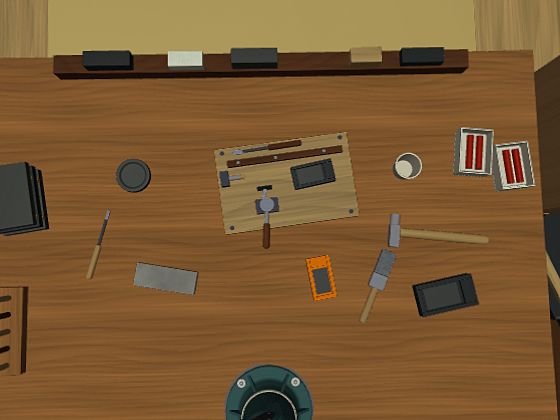

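Run:
```python
import cv2
a=cv2.imread("pics/scene0.png"); cv2.imwrite("pics/scene0c.png",cv2.resize(a[130:290,170:370],None,fx=4,fy=3.75,interpolation=cv2.INTER_CUBIC)[:600,:800])
a=cv2.imread("pics/top0.png"); cv2.imwrite("pics/top0c.png",cv2.resize(a[130:280,190:390],None,fx=4,fy=4,interpolation=cv2.INTER_CUBIC))
```

```text
(no output)
```

View pics/scene0c.png

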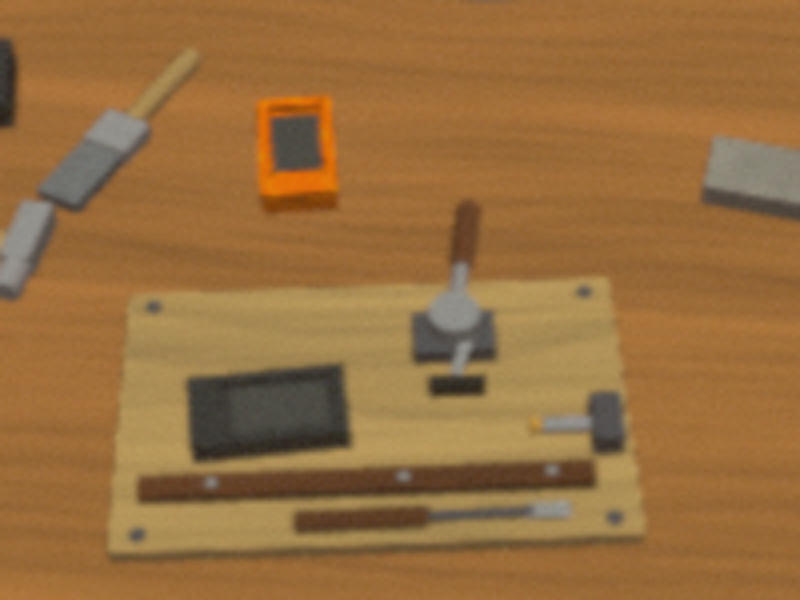

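View pics/top0c.png

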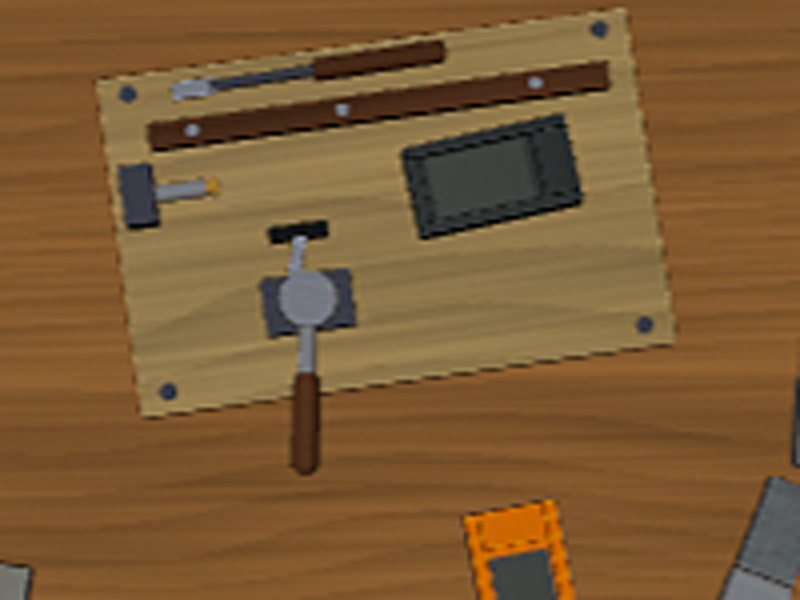

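The stone candidates in the top picture are:
- the dark blank on the board at (313,174)
- the orange one at (320,277)
- a larger dark one on the bench at (446,295)

"Not orange, smaller of its colour" means the one on the board at (313,174), which also matches the description of lying on the board. In the crop, the end stop is at (225,178) with its brass tip at (243,176), and the lever points down from (267,204).

```bash
cat > h.py <<'E'
import numpy as np, cv2
from bench import sensors, vision, r
from scipy.optimize import least_squares
np.set_printoptions(precision=2,suppress=True)
def cam(n, st=None):
    c=vision.calibration(n); K=np.array(c["intrinsics"]);D=np.array(c["dist_coeffs"])
    if "xyz" in c: return K,D,np.array(c["rotation"]),np.array(c["xyz"])
    T=np.array(c["tool_from_camera"]); R=np.array(st["orientation"]); p=np.array(st["eef_pos"])
    return K,D,R@T[:3,:3],R@T[:3,3]+p
def proj(C,P):
    K,D,R,t=C; P=np.atleast_2d(np.array(P,float))
    X=(P-t)@R
    return cv2.projectPoints(X.reshape(-1,1,3),np.zeros(3),np.zeros(3),K,D)[0].reshape(-1,2)
def ray(C,uv,z):
    K,D,R,t=C
    u=cv2.undistortPoints(np.array(uv,float).reshape(-1,1,2),K,D).reshape(-1,2)
    d=np.c_[u,np.ones(len(u))]@R.T
    return t+d*((z-t[2])/d[:,2])[:,None]
def b2w(b,P):
    P=np.atleast_2d(np.array(P,float)); c,s=np.cos(b[2]),np.sin(b[2])
    return np.c_[b[0]+c*P[:,0]-s*P[:,1], b[1]+s*P[:,0]+c*P[:,1], P[:,2]]
def w2b(b,P):
    P=np.atleast_2d(np.array(P,float)); c,s=np.cos(b[2]),np.sin(b[2])
    x=P[:,0]-b[0];y=P[:,1]-b[1]
    return np.c_[c*x+s*y,-s*x+c*y,P[:,2]]
E
python3 - <<'E'
from h import *
ct,cs=cam("top"),cam("scene")
cor=[(125,160,18),(125,-200,18),(-105,-200,18),(-105,160,18)]
top=np.array([(96,80),(627,8),(676,344),(143,417)])/4+[190,130]
# scene crop: (x/4+170, y/3.75+130): bottom edge is +x side
sc=np.array([(645,537),(110,553-7),(132,297),(608,278)])/[4,3.75]+[170,130]
print(w2b([0,0,0],ray(ct,top,18)),ray(cs,sc,18))
for w in ((1,0),(0,1),(1,1)):
    f=lambda b: np.r_[(proj(ct,b2w(b,cor))-top).ravel()*w[0],(proj(cs,b2w(b,cor))-sc).ravel()*w[1]]
    s=least_squares(f,[600,0,0]); print(s.x,np.degrees(s.x[2]),s.fun)
b=s.x
print("stone corners", w2b(b,ray(ct,np.array([(404,150),(563,116),(580,205),(422,238)])/4+[190,130],44)))
print("tip",w2b(b,ray(ct,np.array([(217,186)])/4+[190,130],31)))
print("grip end/pivot",w2b(b,ray(ct,np.array([(306,475),(308,298)])/4+[190,130],52)))
print("block",w2b(b,ray(ct,np.array([(119,166),(152,163),(158,226),(127,230)])/4+[190,130],44)))
E
```

```text
[[ 680.15  132.59   18.  ]
 [ 722.92 -225.63   18.  ]
 [ 495.08 -250.92   18.  ]
 [ 453.65  103.92   18.  ]] [[ 686.75  136.14   18.  ]
 [ 721.47 -218.14   18.  ]
 [ 502.42 -243.95   18.  ]
 [ 457.01  109.34   18.  ]]
[575.69 -41.33   0.12] 6.74618413548887 [ 0.12 -0.33 -0.14 -0.14  0.51  0.05 -0.49  0.4  -0.   -0.   -0.    0.
 -0.   -0.   -0.   -0.  ]
[579.02 -35.41   0.11] 6.453131083008261 [-0.   -0.   -0.   -0.   -0.   -0.   -0.   -0.    0.56 -0.47 -1.02  1.37
 -0.33 -1.44  0.81 -0.03]
[576.96 -38.59   0.12] 6.618892319110578 [-0.82 -0.92 -1.04 -0.44 -0.6  -0.23 -1.64 -0.18 -0.52 -1.39 -1.92  0.77
 -1.35 -1.9  -0.36 -0.76]
stone corners [[  43.44  -38.37   44.  ]
 [  51.83 -145.31   44.  ]
 [  -8.16 -147.82   44.  ]
 [ -15.82  -42.     44.  ]]
tip [[38.25 86.82 31.  ]]
grip end/pivot [[-158.93   53.98   52.  ]
 [ -45.67   37.34   52.  ]]
block [[ 57.87 148.3   44.  ]
 [ 56.96 126.65  44.  ]
 [ 15.16 128.09  44.  ]
 [ 15.26 148.48  44.  ]]
```

```bash
cat >> h.py <<'E'
from scipy.spatial.transform import Rotation as Ro
def row(target, yaw=None, flip=0):
    """yaw: world yaw (deg) of tool x axis, tool pointing down; None = keep. prints row"""
    s=sensors.get_state(); R=np.array(s["orientation"]); p=np.array(s["eef_pos"])
    d=R.T@(np.array(target,float)-p)/30
    if yaw is None: w=np.zeros(3)
    else:
        a=np.radians(yaw); Rt=np.array([[np.cos(a),np.sin(a),0],[np.sin(a),-np.cos(a),0],[0,0,-1]])
        w=np.degrees(Ro.from_matrix(R.T@Rt).as_rotvec())/6
    print("row",np.round(np.r_[d,w],2).tolist(),"dist",np.linalg.norm(d)*30)
B0=[576,-40,np.radians(6.68)]
E
python3 - <<'E'
from h import *
print(np.array(vision.calibration("wrist")["tool_from_camera"]))
row(b2w(B0,[(-10,-60,230)])[0],6.68)
E
```

```text
[[  -0.     -0.94   -0.33   86.12]
 [   1.     -0.     -0.     -0.96]
 [   0.     -0.33    0.94 -143.49]
 [   0.      0.      0.      1.  ]]
row [16.62, -14.16, 0.04, -0.0, 0.0, 2.4] dist 655.0231553333532
```

```bash
python3 -m handwheel '[[1.4,-1.2,0,0,0,0.2],[2.8,-2.4,0,0,0,0.4],[4.2,-3.6,0,0,0,0.6],[5.6,-4.8,0,0,0,0.8],[7,-6,0,0,0,1],[8.4,-7.2,0,0,0,1.2],[9.8,-8.4,0,0,0,1.4],[11.2,-9.5,0,0,0,1.6],[12.6,-10.7,0,0,0,1.8],[14,-11.9,0,0,0,2],[15.3,-13,0,0,0,2.2],[16.6,-14.15,0,0,0,2.4]]' && python3 -m handwheel '[[0,0,0,0,0,0],[0,0,0,0,0,0],[0,0,0,0,0,0]]'
python3 - <<'E'
from h import *
s=sensors.get_state(); print(s["t"],np.array(s["eef_pos"]),np.array(s["ft_force"]))
im=vision.snapshot("wrist"); cv2.imwrite("pics/w1.png",im[:,:,::-1])
row(b2w(B0,[(-10,-60,230)])[0],6.68)
E
```

```text
t: 2.1
eef_pos: [548.2, -147.6, 231.7]
orientation: [[0.993, 0.115, 0.001], [0.115, -0.993, -0.0], [0.001, 0.0, -1.0]]
ft_force: [1.5, 0.2, -0.2]
opening: 1.001
t: 2.4
eef_pos: [547.4, -149.1, 231.7]
orientation: [[0.994, 0.114, 0.0], [0.114, -0.994, -0.001], [0.0, 0.001, -1.0]]
ft_force: [0.0, -0.4, -0.1]
opening: 0.996
2.4 [ 547.42 -149.07  231.72] [ 0.03 -0.39 -0.13]
row [1.04, -1.52, 0.05, 0.01, -0.0, -0.04] dist 55.416303642850586
```

View pics/w1.png

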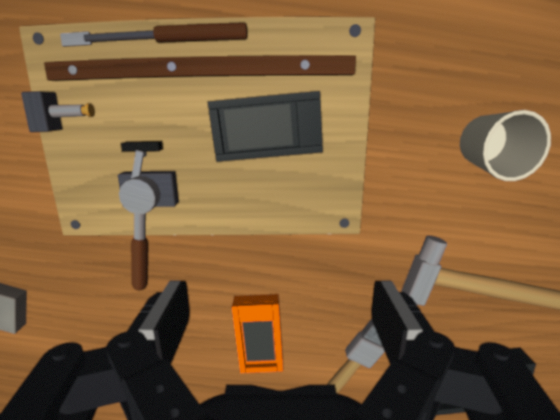

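The wrist view shows the whole board: corners near (22,27), (375,17), (360,234) and (63,234), the stone at (266,126), the brass tip at (91,110), the lever hub at (139,195) and the grip at (139,264). I'll refine these in crops.

Run:
```python
import cv2
a=cv2.imread("pics/w1.png")
cv2.imwrite("pics/w1a.png",cv2.resize(a[0:150,10:210],None,fx=4,fy=4,interpolation=cv2.INTER_CUBIC))
cv2.imwrite("pics/w1b.png",cv2.resize(a[0:150,195:395],None,fx=4,fy=4,interpolation=cv2.INTER_CUBIC))
cv2.imwrite("pics/w1d.png",cv2.resize(a[150:300,30:230],None,fx=4,fy=4,interpolation=cv2.INTER_CUBIC))
```

```text
(no output)
```

View pics/w1a.png

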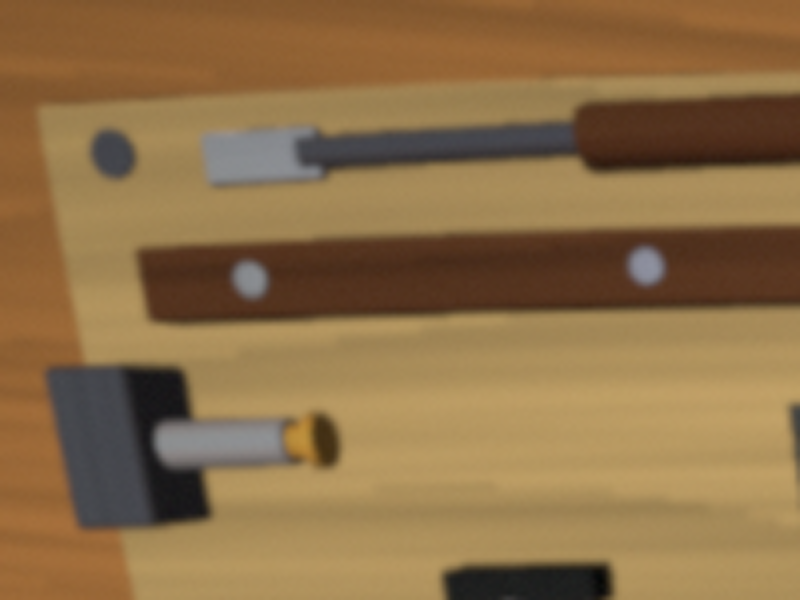

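View pics/w1b.png

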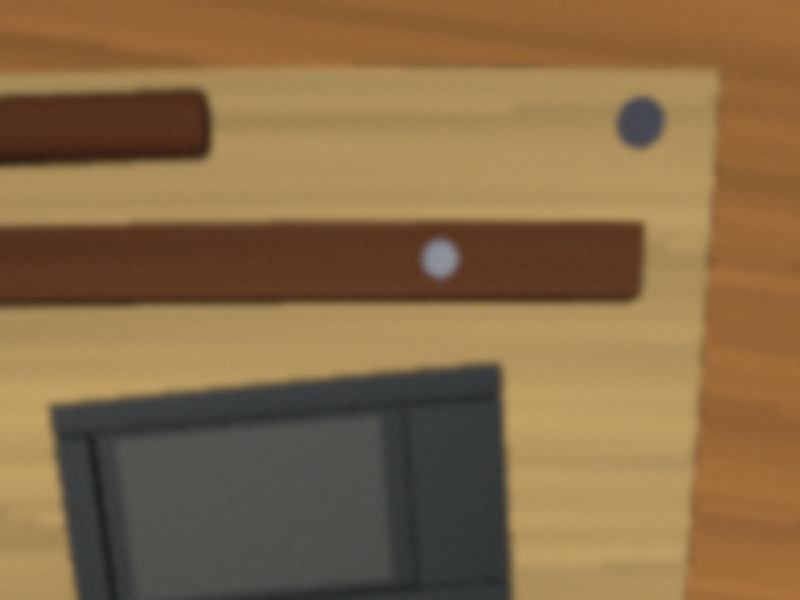

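View pics/w1d.png

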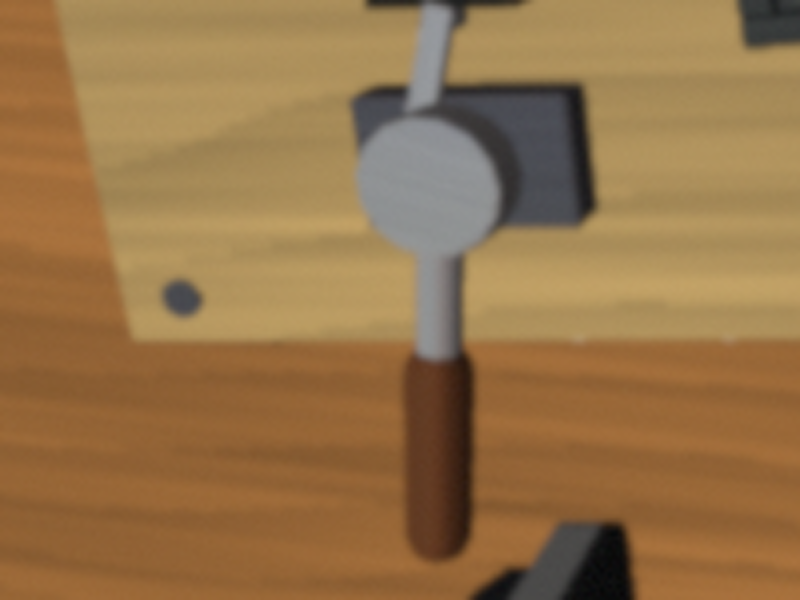

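Run:
```python
from h import *
s=sensors.get_state(); C=cam("wrist",s)
cor=[(125,160,18),(125,-200,18),(-105,160,18),(-105,-200,18),(130-90-20,130,44),(130-90+20,130,44)]
px=np.array([(19.5,27),(374.5,17.25),(63,235),(360,234),(49.2,130.5),(40.5,91.8)])
f=lambda b:(proj(C,b2w(b,cor))-px).ravel()
q=least_squares(f,B0); b=q.x; print(b,np.degrees(b[2]),q.fun)
print("cam in board",w2b(b,[C[3]]))
print("stone",w2b(b,ray(C,[(208,101.5),(319.75,91.5),(322.5,152.5),(215.5,161.3)],44)))
print("tip",w2b(b,ray(C,[(93.5,110)],31)))
print("pivot/gripend",w2b(b,ray(C,[(137.3,195),(139.5,290)],52)))
print("hub top z65?",w2b(b,ray(C,[(137.3,195)],65)), "fence",w2b(b,ray(C,[(48,80),(354,75)],32)))
print(w2b(b,[s["eef_pos"]]))
```

```text
[577.14 -38.8    0.12] 6.75421353517778 [-1.16 -0.78  1.03 -0.38 -0.1   0.76 -0.17  0.39 -0.11  1.61  0.32 -0.92]
cam in board [[  42.99 -105.58  375.17]]
stone [[  45.82  -35.99   44.  ]
 [  54.14 -144.     44.  ]
 [  -4.29 -148.55   44.  ]
 [ -12.48  -39.45   44.  ]]
tip [[40.11 86.26 31.  ]]
pivot/gripend [[ -45.27   43.27   52.  ]
 [-159.17   58.44   52.  ]]
hub top z65? [[-41.72  37.29  65.  ]] fence [[  70.74  128.57   32.  ]
 [  69.99 -178.71   32.  ]]
[[ -42.84 -106.61  231.67]]
```

```bash
sed -i 's/^B0=.*/B0=[577.1,-38.8,np.radians(6.75)]/' h.py
python3 - <<'E'
from h import *
row(b2w(B0,[(-50,-91,80)])[0],6.75)
row(b2w(B0,[(-50,-91,25)])[0],6.75)
E
```

```text
row [-0.24, -0.53, 5.06, 0.01, -0.0, -0.05] dist 152.6464762765452
row [-0.24, -0.53, 6.89, 0.01, -0.0, -0.05] dist 207.38862623631155
```

```bash
python3 -m handwheel '[[-0.24,-0.53,1.2,0,0,-0.05],[-0.24,-0.53,2.5,0,0,-0.05],[-0.24,-0.53,3.8,0,0,-0.05],[-0.24,-0.53,5.06,0,0,-0.05],[-0.24,-0.53,5.06,0,0,-0.05],[-0.24,-0.53,5.06,0,0,-0.05]]' 135 20
python3 - <<'E'
from h import *
s=sensors.get_state(); print(s["t"],w2b(B0,[s["eef_pos"]]),np.array(s["ft_force"]))
im=vision.snapshot("wrist"); cv2.imwrite("pics/w2.png",im[:,:,::-1])
row(b2w(B0,[(-50,-91,25)])[0],6.75)
E
```

```text
t: 3.05
eef_pos: [537.5, -136.6, 80.0]
orientation: [[0.993, 0.115, -0.001], [0.115, -0.993, -0.002], [-0.001, 0.002, -1.0]]
ft_force: [1.6, -0.1, 0.2]
opening: 0.469
3.05 [[-50.81 -92.51  79.96]] [ 1.63 -0.12  0.21]
row [-0.02, -0.06, 1.87, 0.02, -0.02, -0.02] dist 56.147736575696655
```

View pics/w2.png

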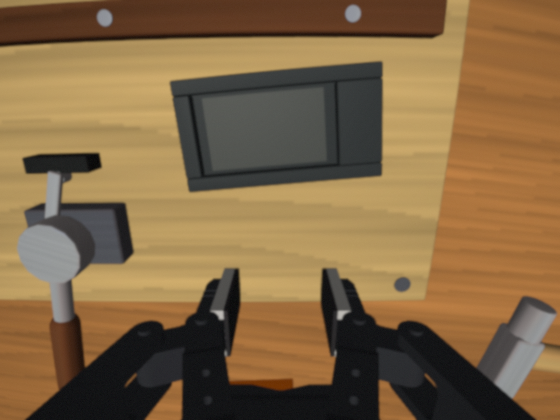

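The stone, at (277,125), is centred above the fingers, whose tips are at (230,270) and (333,270). I'll descend behind its -x side.

```bash
python3 -m handwheel '[[0,0,0.8,0,0,0],[0,-0.05,1.5,0,0,0],[0,-0.05,1.87,0,0,0],[0,-0.05,1.87,0,0,0],[0,-0.05,1.87,0,0,0]]' && python3 -m handwheel '[[0.1,0,0,0,0,0],[0.25,0,0,0,0,0],[0.4,0,0,0,0,0],[0.5,0,0,0,0,0],[0.6,0,0,0,0,0],[0.7,0,0,0,0,0],[0.7,0,0,0,0,0]]'
python3 - <<'E'
from h import *
s=sensors.get_state(); print(s["t"],w2b(B0,[s["eef_pos"]]),np.array(s["ft_force"]))
E
```

```text
t: 3.6
eef_pos: [539.6, -135.6, 26.3]
orientation: [[0.993, 0.115, 0.004], [0.115, -0.993, -0.003], [0.004, 0.003, -1.0]]
ft_force: [0.3, 0.2, -0.2]
opening: 0.469
t: 4.3
eef_pos: [561.1, -133.0, 26.3]
orientation: [[0.993, 0.115, 0.005], [0.115, -0.993, -0.003], [0.004, 0.003, -1.0]]
ft_force: [0.3, 0.1, -0.5]
opening: 0.469
4.3 [[-26.92 -91.69  26.31]] [ 0.32  0.12 -0.51]
```

```bash
python3 -m handwheel '[[0.06,0,0,0,0,0],[0.12,0,0,0,0,0],[0.18,0,0,0,0,0],[0.24,0,0,0,0,0],[0.3,0,0,0,0,0],[0.36,0,0,0,0,0],[0.42,0,0,0,0,0],[0.48,0,0,0,0,0],[0.54,0,0,0,0,0],[0.6,0,0,0,0,0]]'
python3 - <<'E'
from h import *
s=sensors.get_state(); print(s["t"],w2b(B0,[s["eef_pos"]]),np.array(s["ft_force"]))
im=vision.snapshot("wrist"); cv2.imwrite("pics/w3.png",im[:,:,::-1])
E
```

```text
t: 5.3
eef_pos: [574.3, -130.1, 25.8]
orientation: [[0.993, 0.115, -0.005], [0.115, -0.993, -0.001], [-0.005, 0.001, -1.0]]
ft_force: [-6.9, 0.6, 4.5]
opening: 0.471
5.3 [[-13.56 -90.37  25.82]] [-6.94  0.56  4.54]
```

View pics/w3.png

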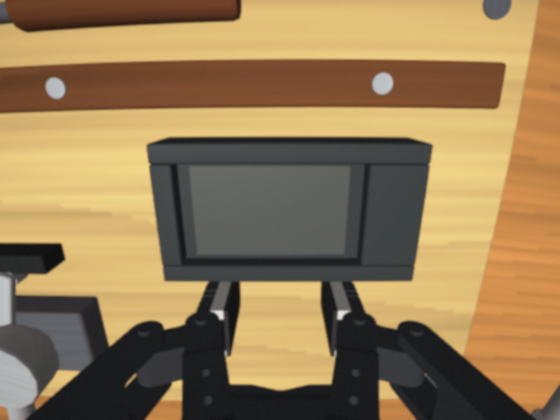

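Both fingertips now touch the stone's near edge (row 283) and it is squared to the fence, about 12 mm short of it. Force is 7 N, so I'll continue.

```bash
python3 -m handwheel '[[0.1,0,0,0,0,0],[0.16,0,0,0,0,0],[0.22,0,0,0,0,0],[0.28,0,0,0,0,0],[0.33,0,0,0,0,0],[0.38,0,0,0,0,0],[0.41,0,0,0,0,0],[0.44,0,0,0,0,0]]'
python3 - <<'E'
from h import *
s=sensors.get_state(); print(s["t"],w2b(B0,[s["eef_pos"]]),np.array(s["ft_force"]))
E
```

```text
t: 6.15
eef_pos: [584.2, -129.2, 25.4]
orientation: [[0.993, 0.114, -0.011], [0.114, -0.993, -0.001], [-0.011, -0.0, -1.0]]
ft_force: [-8.2, -0.6, 6.2]
opening: 0.468
6.15 [[ -3.56 -90.65  25.43]] [-8.21 -0.58  6.22]
```

```bash
python3 -m handwheel '[[0.08,0,0,0,0,0],[0.14,0,-0.03,0,0,0],[0.19,0,-0.05,0,0,0],[0.22,0,-0.05,0,0,0],[0.25,0,-0.05,0,0,0]]'
python3 - <<'E'
from h import *
s=sensors.get_state(); print(s["t"],w2b(B0,[s["eef_pos"]]),np.array(s["ft_force"]))
im=vision.snapshot("wrist"); cv2.imwrite("pics/w4.png",im[:,:,::-1])
E
```

```text
t: 6.65
eef_pos: [586.5, -129.2, 25.5]
orientation: [[0.993, 0.114, -0.022], [0.114, -0.994, -0.001], [-0.022, -0.001, -1.0]]
ft_force: [-9.1, -1.5, -0.0]
opening: 0.469
6.65 [[ -1.32 -90.89  25.49]] [-9.09 -1.55 -0.  ]
```

View pics/w4.png

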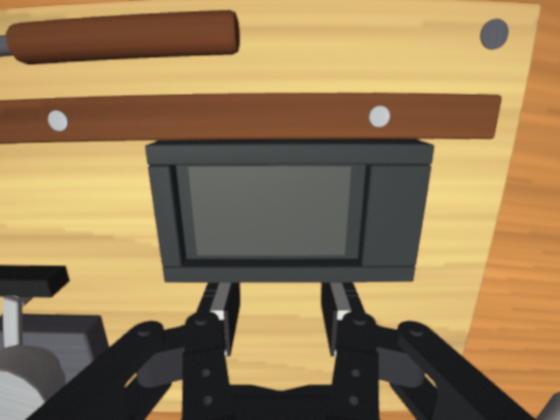

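The stone now lies flat along the fence (its edge at row 140 meets the fence). I'll back off, rise, turn 90° and go behind the -y end.

```bash
python3 -m handwheel '[[-0.4,0,0,0,0,0],[-0.8,0,0,0,0,0],[-0.9,0,-1,0,0,0],[-0.9,0,-2.2,0,0,0],[-0.9,0,-2.2,0,0,0]]' 195
python3 - <<'E'
from h import *
s=sensors.get_state(); print(s["t"],w2b(B0,[s["eef_pos"]]),np.array(s["q"]),np.array(s["ft_force"]))
row(b2w(B0,[(38,-178,92)])[0],96.75)
E
```

```text
t: 7.2
eef_pos: [565.9, -133.0, 96.5]
orientation: [[0.994, 0.113, -0.01], [0.113, -0.994, -0.003], [-0.01, 0.002, -1.0]]
ft_force: [1.2, -0.4, 0.2]
opening: 0.239
7.2 [[-22.15 -92.21  96.46]] [  7.31  34.46   1.82 115.99  -1.54  30.1  -73.34] [ 1.16 -0.39  0.18]
row [2.02, 2.85, 0.13, -0.06, 0.09, -15.04] dist 104.86615509747531
```

```bash
python3 -m handwheel '[[0.2,0.3,0,0,0,-1.3],[0.4,0.6,0,0,0,-2.6],[0.6,0.9,0,0,0,-3.9],[0.8,1.2,0,0,0,-5.2],[1,1.5,0.1,0,0,-6.5],[1.2,1.8,0.1,0,0,-7.8],[1.4,2.1,0.1,0,0,-9.1],[1.6,2.4,0.1,0,0,-10.4],[1.8,2.6,0.1,0,0,-11.7],[2,2.8,0.1,0,0,-13],[2,2.85,0.1,0,0,-14.2],[2,2.85,0.1,-0.06,0.09,-15.04]]' && python3 -m handwheel '[[0,0,0,0,0,0],[0,0,0,0,0,0]]'
python3 - <<'E'
from h import *
s=sensors.get_state(); print(s["t"],w2b(B0,[s["eef_pos"]]),np.array(s["q"]),np.array(s["ft_force"]))
im=vision.snapshot("wrist"); cv2.imwrite("pics/w5.png",im[:,:,::-1])
row(b2w(B0,[(38,-178,92)])[0],96.75)
row(b2w(B0,[(38,-178,26)])[0],96.75)
E
```

```text
t: 8.4
eef_pos: [636.9, -211.5, 92.9]
orientation: [[-0.121, 0.993, 0.003], [0.993, 0.121, 0.001], [0.0, 0.003, -1.0]]
ft_force: [0.5, -0.1, -0.5]
opening: 0.233
t: 8.6
eef_pos: [637.5, -211.7, 92.7]
orientation: [[-0.119, 0.993, 0.005], [0.993, 0.119, 0.001], [0.001, 0.005, -1.0]]
ft_force: [-0.6, 0.0, -0.2]
opening: 0.232
8.6 [[  39.64 -178.77   92.7 ]] [ 30.27  41.23 -23.62 103.81  24.19  39.74  -0.12] [-0.56  0.04 -0.23]
row [0.02, -0.05, 0.03, 0.04, -0.0, 0.02] dist 1.8459732939633646
row [0.02, -0.06, 2.23, 0.04, -0.0, 0.02] dist 66.80922480474439
```

View pics/w5.png

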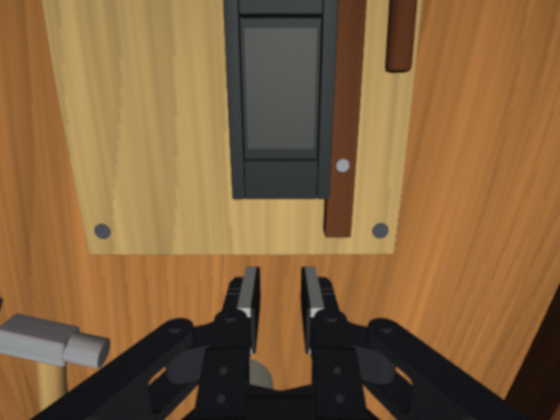

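The stone end (cols 233–330, row 198) is centred ahead of the fingers. Now I'll descend.

```bash
python3 -m handwheel '[[0,-0.06,1,0.04,0,0.02],[0,-0.06,2.0,0.04,0,0.02],[0,-0.06,2.2,0.04,0,0.02],[0,-0.06,2.2,0.04,0,0.02]]' && python3 -m handwheel '[[0.1,0,0,0,0,0],[0.2,0,0,0,0,0],[0.3,0,0,0,0,0],[0.4,0,0,0,0,0],[0.5,0,0,0,0,0],[0.6,0,0,0,0,0],[0.7,0,0,0,0,0],[0.8,0,0,0,0,0],[0.9,0,0,0,0,0],[1,0,0,0,0,0]]'
python3 - <<'E'
from h import *
s=sensors.get_state(); print(s["t"],w2b(B0,[s["eef_pos"]]),np.array(s["ft_force"]))
im=vision.snapshot("wrist"); cv2.imwrite("pics/w6.png",im[:,:,::-1])
E
```

```text
t: 9.05
eef_pos: [635.2, -211.1, 25.8]
orientation: [[-0.117, 0.993, -0.002], [0.993, 0.117, 0.001], [0.001, -0.002, -1.0]]
ft_force: [-0.7, -0.4, 0.2]
opening: 0.234
t: 10.05
eef_pos: [631.8, -184.6, 26.2]
orientation: [[-0.115, 0.993, -0.002], [0.993, 0.115, -0.003], [-0.003, -0.002, -1.0]]
ft_force: [0.1, -5.2, 1.0]
opening: 0.233
10.05 [[  37.16 -151.2    26.21]] [ 0.09 -5.17  1.04]
```

View pics/w6.png

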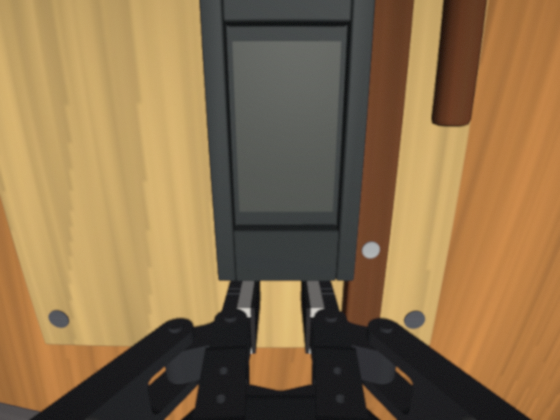

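Both fingers bear on the stone's end (row 281) and it is sliding along the fence at 5 N. Next I'll push further.

```bash
python3 -m handwheel '[[0.2,0,0,0,0,0],[0.3,0,0,0,0,0],[0.4,0,0,0,0,0],[0.5,0,0,0,0,0],[0.6,0,0,0,0,0],[0.7,0,0,0,0,0],[0.8,0,0,0,0,0],[0.9,0,0,0,0,0],[1,0,0,0,0,0],[1.1,0.02,0,0,0,0],[1.2,0.02,0,0,0,0],[1.3,0.02,0,0,0,0]]'; python3 -m handwheel '[[0.2,0.02,0,0,0,0],[0.3,0.02,0,0,0,0],[0.4,0.02,0,0,0,0],[0.5,0.02,0,0,0,0],[0.6,0.02,0,0,0,0],[0.7,0.02,0,0,0,0],[0.8,0.02,0,0,0,0],[0.9,0.02,0,0,0,0],[1,0.02,0,0,0,0],[1.1,0.02,0,0,0,0],[1.2,0.02,0,0,0,0],[1.25,0.02,0,0,0,0]]'
python3 - <<'E'
from h import *
s=sensors.get_state(); print(s["t"],w2b(B0,[s["eef_pos"]]),np.array(s["ft_force"]))
im=vision.snapshot("wrist"); cv2.imwrite("pics/w7.png",im[:,:,::-1])
E
```

```text
t: 11.3
eef_pos: [627.4, -145.3, 26.2]
orientation: [[-0.115, 0.993, -0.003], [0.993, 0.115, -0.003], [-0.003, -0.003, -1.0]]
ft_force: [-0.6, -6.0, 2.7]
opening: 0.237
t: 12.5
eef_pos: [623.0, -108.6, 26.1]
orientation: [[-0.116, 0.993, -0.004], [0.993, 0.116, -0.004], [-0.004, -0.005, -1.0]]
ft_force: [-0.7, -6.3, 2.0]
opening: 0.241
12.5 [[ 37.36 -74.7   26.15]] [-0.68 -6.27  2.04]
```

View pics/w7.png

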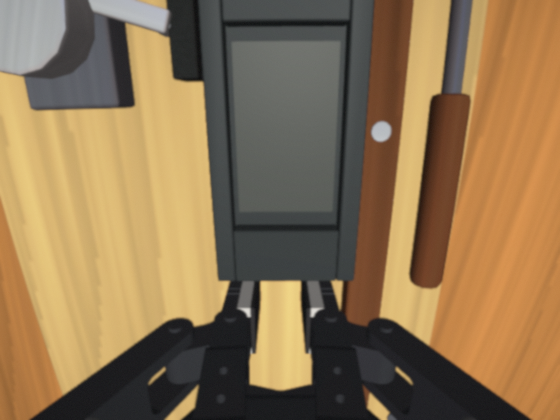

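The stone is entering the channel beside the pad at (187,40) and still flat on the fence. I'll carry on and slow down near the tip.

```bash
python3 -m handwheel '[[0.2,0.02,0,0,0,0],[0.3,0.02,0,0,0,0],[0.4,0.02,0,0,0,0],[0.5,0.02,0,0,0,0],[0.6,0.02,0,0,0,0],[0.7,0.02,0,0,0,0],[0.8,0.02,0,0,0,0],[0.9,0.02,0,0,0,0],[0.98,0.02,0,0,0,0],[1.05,0.02,0,0,0,0],[1.1,0.02,0,0,0,0],[1.15,0.02,0,0,0,0]]'
python3 - <<'E'
from h import *
s=sensors.get_state(); print(s["t"],w2b(B0,[s["eef_pos"]]),np.array(s["ft_force"]))
im=vision.snapshot("wrist"); cv2.imwrite("pics/w8.png",im[:,:,::-1])
im=vision.snapshot("top"); cv2.imwrite("pics/t8.png",cv2.resize(im[130:280,190:390,::-1],None,fx=4,fy=4,interpolation=cv2.INTER_CUBIC))
im=vision.snapshot("scene"); cv2.imwrite("pics/s8.png",cv2.resize(im[170:280,250:350,::-1],None,fx=5,fy=5,interpolation=cv2.INTER_CUBIC))
E
```

```text
t: 13.75
eef_pos: [618.9, -75.0, 26.1]
orientation: [[-0.115, 0.993, -0.006], [0.993, 0.115, -0.006], [-0.005, -0.006, -1.0]]
ft_force: [-0.1, -6.7, 4.1]
opening: 0.233
13.75 [[ 37.24 -40.84  26.12]] [-0.1  -6.74  4.09]
```

View pics/s8.png

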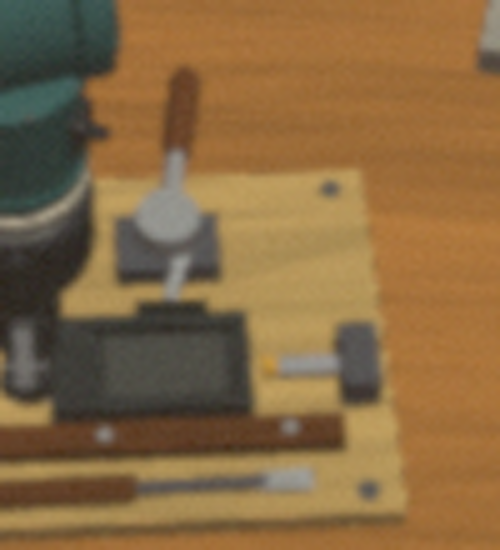

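View pics/w8.png

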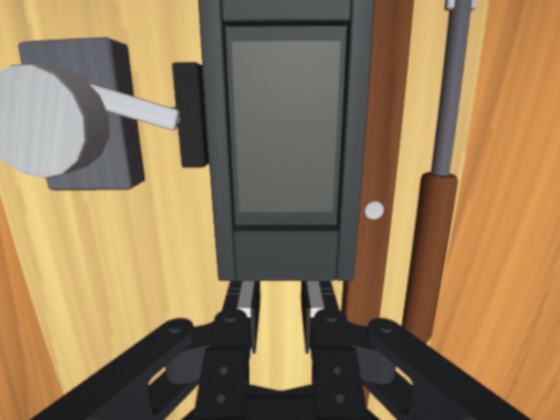

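The gap to the brass tip is about 6–8 mm (scene crop: stone end x=248, tip x=262). I'll take smaller steps from here.

```bash
python3 -m handwheel '[[0.1,0.02,0,0,0,0],[0.15,0.02,0,0,0,0],[0.2,0.02,0,0,0,0],[0.23,0.02,0,0,0,0],[0.26,0.02,0,0,0,0],[0.29,0.02,0,0,0,0]]' ; python3 -m handwheel '[[0.1,0.02,0,0,0,0],[0.13,0.02,0,0,0,0],[0.16,0.02,0,0,0,0],[0.19,0.02,0,0,0,0],[0.21,0.02,0,0,0,0],[0.21,0.02,0,0,0,0]]'
python3 - <<'E'
from h import *
s=sensors.get_state(); print(s["t"],w2b(B0,[s["eef_pos"]]),np.array(s["ft_force"]))
im=vision.snapshot("scene"); cv2.imwrite("pics/s9.png",cv2.resize(im[170:280,250:350,::-1],None,fx=5,fy=5,interpolation=cv2.INTER_CUBIC))
E
```

```text
t: 14.5
eef_pos: [617.8, -66.7, 26.1]
orientation: [[-0.115, 0.993, -0.007], [0.993, 0.115, -0.007], [-0.006, -0.008, -1.0]]
ft_force: [0.0, -5.9, 3.7]
opening: 0.235
t: 15.1
eef_pos: [617.3, -63.6, 26.1]
orientation: [[-0.114, 0.993, -0.008], [0.993, 0.114, -0.011], [-0.01, -0.009, -1.0]]
ft_force: [0.3, -9.9, 1.3]
opening: 0.237
15.1 [[ 37.   -29.36  26.14]] [ 0.35 -9.87  1.33]
```

View pics/s9.png

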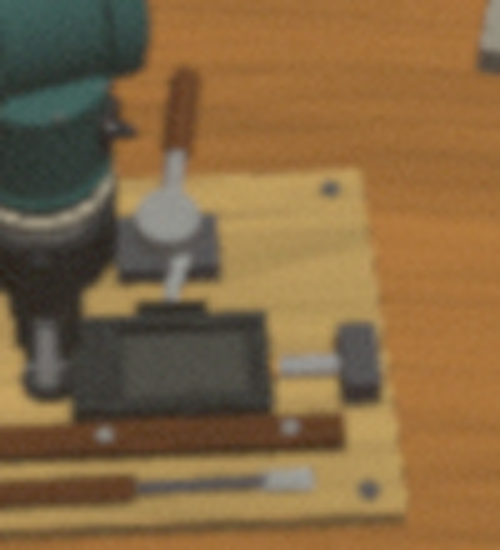

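The force has risen to 9.9 N and the brass is no longer visible. One more gentle step will show whether it is rigid.

```bash
python3 -m handwheel '[[0.1,0.02,0,0,0,0],[0.18,0.02,0,0,0,0],[0.24,0.02,0,0,0,0],[0.28,0.02,0,0,0,0],[0.28,0.02,0,0,0,0]]'
python3 - <<'E'
from h import *
s=sensors.get_state(); print(s["t"],w2b(B0,[s["eef_pos"]]),np.array(s["ft_force"]))
E
```

```text
t: 15.65
eef_pos: [617.0, -63.5, 26.2]
orientation: [[-0.11, 0.994, -0.009], [0.994, 0.109, -0.021], [-0.02, -0.012, -1.0]]
ft_force: [1.1, -15.3, 1.8]
opening: 0.237
15.65 [[ 36.75 -29.24  26.23]] [  1.14 -15.3    1.76]
```

It is rigid: 15 N with no further motion, so the tip is fully in. I'll back off, rise and check.

```bash
python3 -m handwheel '[[-0.1,0,0,0,0,0],[-0.3,0,0,0,0,0],[-0.7,0,0,0,0,0],[-1.2,0,0,0,0,0],[-1.2,0,-1.2,0,0,0],[-1.2,0,-2.7,0,0,0],[-1.2,0,-4.2,0,0,0],[-1.2,0,-4.2,0,0,0]]' 255
python3 - <<'E'
from h import *
s=sensors.get_state(); print(s["t"],w2b(B0,[s["eef_pos"]]),np.array(s["ft_force"]))
C=cam("wrist",s)
im=vision.snapshot("wrist"); cv2.imwrite("pics/w10.png",im[:,:,::-1])
row(b2w(B0,[(-120,5,150)])[0],96.75)
E
```

```text
t: 16.45
eef_pos: [627.1, -96.6, 159.4]
orientation: [[-0.109, 0.994, 0.003], [0.994, 0.109, -0.021], [-0.021, 0.001, -1.0]]
ft_force: [0.8, 0.4, -0.1]
opening: 0.001
16.45 [[ 42.88 -63.29 159.36]] [ 0.85  0.41 -0.1 ]
row [2.24, -5.37, 0.19, -0.04, 0.19, -0.08] dist 174.70007194325206
```

View pics/w10.png

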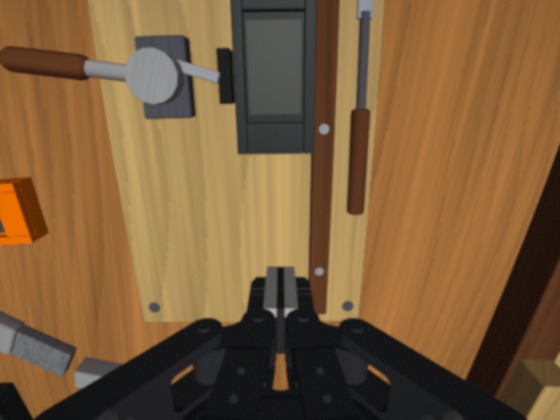

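The stone sits at (275,80), flat on the fence and clear of the fingers. Lever next: the grip is at (45,62) and the hub at (153,75). I'll compute its angle from this picture and plan the approach.

Run:
```python
from h import *
s=sensors.get_state(); C=cam("wrist",s)
g=w2b(B0,ray(C,[(85,67),(4,58)],52)); print(g, np.degrees(np.arctan2(g[:,1]-40,g[:,0]+45)))
print("orange",w2b(B0,ray(C,[(45,243),(30,180)],13)))
print("stone near corners",w2b(B0,ray(C,[(241,153),(311,153)],44)))
row(b2w(B0,[(-123,8,150)])[0],90)
```

```text
[[ -96.73   48.75   52.  ]
 [-157.19   57.78   52.  ]] [170.4  170.99]
orange [[-194.5  -106.89   13.  ]
 [-192.21  -42.28   13.  ]]
stone near corners [[ 11.11 -15.76  44.  ]
 [ 65.74 -16.25  44.  ]]
row [2.34, -5.47, 0.19, -0.03, 0.2, 1.04] dist 178.63922312981248
```

```bash
python3 -m handwheel '[[0.5,-1.2,0,0,0.1,0.3],[1,-2.4,0.1,0,0.2,0.6],[1.5,-3.6,0.15,0,0.2,0.8],[2,-4.8,0.19,-0.03,0.2,1.0],[2.34,-5.47,0.19,-0.03,0.2,1.04],[2.34,-5.47,0.19,-0.03,0.2,1.04],[2.34,-5.47,0.19,-0.03,0.2,1.04]]' 255
python3 - <<'E'
from h import *
s=sensors.get_state(); print(s["t"],w2b(B0,[s["eef_pos"]]),np.array(s["ft_force"]),np.array(s["q"]))
im=vision.snapshot("wrist"); cv2.imwrite("pics/w11.png",im[:,:,::-1])
row(b2w(B0,[(-123,8,43)])[0],90)
E
```

```text
t: 17.2
eef_pos: [453.9, -45.3, 149.4]
orientation: [[-0.001, 1.0, -0.0], [1.0, 0.001, 0.001], [0.001, -0.0, -1.0]]
ft_force: [-0.7, 0.9, 0.3]
opening: 0.002
17.2 [[-123.1     8.04  149.44]] [-0.74  0.89  0.3 ] [ 18.59  24.02 -23.69 129.14  18.96  30.05 -19.77]
row [0.0, -0.04, 3.56, 0.01, -0.01, -0.0] dist 106.6786669526612
```

View pics/w11.png

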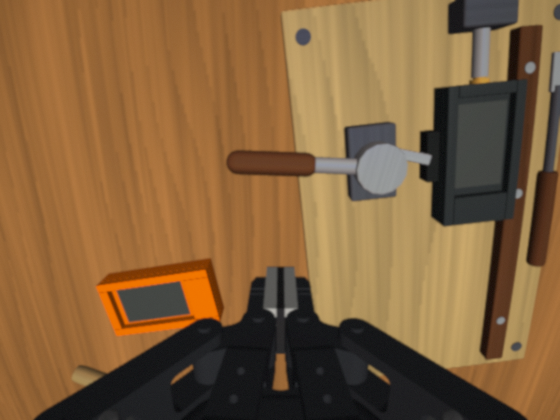

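The grip at (270,163) lies straight ahead (+y) of the closed fingers at (281,275), and the stone touches the tip at (481,82). Now I'll descend and compute the arc.

```bash
python3 -m handwheel '[[0,-0.04,1.2,0,0,0],[0,-0.04,2.4,0,0,0],[0,-0.04,3.4,0,0,0],[0,-0.04,3.56,0,0,0],[0,-0.04,3.56,0,0,0]]'
cat >> h.py <<'E'
def arc(phis, z=43, rr=80, off=20):
    s=sensors.get_state(); print("t",s["t"],"board",w2b(B0,[s["eef_pos"]]),"F",np.array(s["ft_force"]))
    for ph in phis:
        a=np.radians(ph); d=np.array([np.sin(a),-np.cos(a)])
        P=np.array([-45,40])+rr*np.array([np.cos(a),np.sin(a)])-off*d
        print(ph,end=" "); row(b2w(B0,[(P[0],P[1],z)])[0], 6.75+np.degrees(np.arctan2(d[1],d[0])))
E
python3 - <<'E'
from h import *
arc([171,166,161,156,151,146,141,136])
E
```

```text
t: 17.75
eef_pos: [454.7, -45.4, 42.0]
orientation: [[0.0, 1.0, -0.0], [1.0, -0.0, 0.001], [0.001, -0.0, -1.0]]
ft_force: [-0.8, 0.6, -0.6]
opening: 0.002
t 17.75 board [[-122.3     7.83   41.98]] F [-0.81  0.58 -0.64]
171 row [0.81, -0.26, -0.03, -0.0, -0.01, 0.37] dist 25.412988631320786
166 row [1.04, -0.3, -0.03, -0.0, -0.01, 1.21] dist 32.54144945551769
161 row [1.28, -0.31, -0.03, -0.0, -0.01, 2.04] dist 39.612200829738065
156 row [1.52, -0.31, -0.03, -0.0, -0.01, 2.87] dist 46.60985705917748
151 row [1.76, -0.29, -0.03, -0.0, -0.01, 3.71] dist 53.52019262574888
146 row [2.0, -0.24, -0.03, -0.0, -0.01, 4.54] dist 60.32957121729246
141 row [2.23, -0.18, -0.03, -0.01, -0.01, 5.37] dist 67.0247500368759
136 row [2.45, -0.09, -0.03, -0.01, -0.01, 6.21] dist 73.59280959662644
```

```bash
python3 -m handwheel '[[0.2,-0.1,0,0,0,0.2],[0.4,-0.2,0,0,0,0.3],[0.6,-0.26,0,0,0,0.37],[0.7,-0.27,-0.03,0,0,0.37],[0.81,-0.27,-0.03,0,0,0.4],[0.92,-0.28,-0.03,0,0,0.8],[1.04,-0.3,-0.03,0,0,1.2],[1.16,-0.31,-0.03,0,0,1.6],[1.28,-0.31,-0.03,0,0,2.0],[1.4,-0.31,-0.03,0,0,2.45],[1.52,-0.31,-0.03,0,0,2.87]]'
python3 - <<'E'
from h import *
im=vision.snapshot("wrist"); cv2.imwrite("pics/w12.png",im[:,:,::-1])
arc([159,154,149,144,139,134,129,124])
E
```

```text
t: 18.85
eef_pos: [445.4, 0.3, 42.9]
orientation: [[0.3, 0.954, -0.0], [0.954, -0.3, 0.001], [0.0, -0.001, -1.0]]
ft_force: [-0.6, -1.8, 1.1]
opening: -0.003
t 18.9 board [[-125.92   54.99   42.94]] F [-0.53 -0.54  0.32]
159 row [-0.16, 0.04, -0.0, -0.0, -0.01, -0.53] dist 5.07734345227218
154 row [0.07, -0.02, -0.0, -0.0, -0.01, 0.3] dist 2.1211498223699228
149 row [0.3, -0.06, -0.0, -0.0, -0.01, 1.14] dist 9.29943840357096
144 row [0.54, -0.08, -0.0, -0.0, -0.01, 1.97] dist 16.46500322726706
139 row [0.78, -0.08, -0.0, -0.01, -0.01, 2.8] dist 23.599672908332266
134 row [1.02, -0.06, -0.0, -0.01, -0.01, 3.64] dist 30.68955469390023
129 row [1.26, -0.02, -0.0, -0.01, -0.01, 4.47] dist 37.72107627897357
124 row [1.49, 0.05, -0.0, -0.01, -0.01, 5.3] dist 44.68082487292549
```

View pics/w12.png

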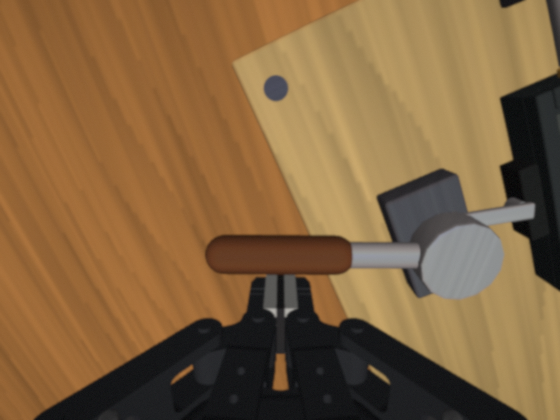

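The fingertip (281,285) bears squarely on the middle of the grip, and the pad link has moved up to the stone. I'll continue along the arc.

```bash
python3 -m handwheel '[[0.15,-0.03,0,0,0,0.5],[0.3,-0.06,0,0,0,1.1],[0.42,-0.07,0,0,0,1.55],[0.54,-0.08,0,0,0,1.97],[0.66,-0.08,0,0,0,2.4],[0.78,-0.08,0,0,0,2.8],[0.9,-0.07,0,0,0,3.2],[1.02,-0.06,0,0,0,3.64],[1.14,-0.04,0,0,0,4.05],[1.26,-0.02,0,0,0,4.47]]'
python3 - <<'E'
from h import *
im=vision.snapshot("wrist"); cv2.imwrite("pics/w13.png",im[:,:,::-1])
arc([134,129,124,119,114,109,104,101,98])
E
```

```text
t: 19.9
eef_pos: [455.7, 36.2, 42.9]
orientation: [[0.701, 0.713, -0.001], [0.713, -0.701, -0.0], [-0.001, -0.001, -1.0]]
ft_force: [-1.0, -5.7, 1.5]
opening: 0.001
t 19.95 board [[-111.12   89.52   42.91]] F [-0.42 -4.83  0.59]
134 row [-0.22, 0.07, -0.0, -0.01, 0.0, -0.88] dist 7.006218771758332
129 row [0.01, 0.0, -0.0, -0.01, 0.0, -0.05] dist 0.2585694354570225
124 row [0.24, -0.05, -0.0, -0.01, 0.0, 0.79] dist 7.398087208006955
119 row [0.48, -0.07, -0.0, -0.01, 0.0, 1.62] dist 14.583057896744947
114 row [0.72, -0.08, -0.0, -0.01, 0.0, 2.45] dist 21.740895468809562
109 row [0.96, -0.07, -0.0, -0.01, 0.0, 3.29] dist 28.857508633810195
104 row [1.2, -0.03, -0.0, -0.01, 0.0, 4.12] dist 35.91925510295066
101 row [1.34, -0.0, -0.0, -0.01, 0.0, 4.62] dist 40.12435546905978
98 row [1.48, 0.03, -0.0, -0.01, 0.01, 5.12] dist 44.30196490040482
```

View pics/w13.png

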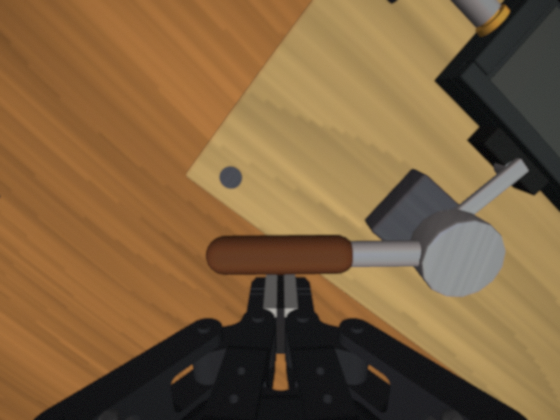

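Still squarely on the grip at about 5–6 N; the stone is on the tip at (495,18). I'll continue past centre.

```bash
python3 -m handwheel '[[0.15,-0.03,0,0,0,0.5],[0.28,-0.05,0,0,0,0.95],[0.4,-0.06,0,0,0,1.35],[0.52,-0.07,0,0,0,1.75],[0.64,-0.08,0,0,0,2.15],[0.76,-0.08,0,0,0,2.6],[0.88,-0.07,0,0,0,3.0],[1.0,-0.07,0,0,0,3.4],[1.1,-0.05,0,0,0,3.8],[1.2,-0.03,0,0,0,4.12],[1.28,-0.02,0,0,0,4.4],[1.34,0,0,0,0,4.62]]'
python3 - <<'E'
from h import *
im=vision.snapshot("wrist"); cv2.imwrite("pics/w14.png",im[:,:,::-1])
arc([109,104,101,98,95])
E
```

```text
t: 21.15
eef_pos: [485.0, 66.2, 43.0]
orientation: [[0.953, 0.303, 0.0], [0.303, -0.953, 0.001], [0.0, -0.001, -1.0]]
ft_force: [-1.1, -0.0, 0.0]
opening: -0.002
t 21.2 board [[-78.79 115.11  42.97]] F [ 0.55 -0.05 -0.73]
109 row [-0.4, 0.13, -0.0, -0.0, -0.01, -1.35] dist 12.664087954574162
104 row [-0.18, 0.04, -0.0, -0.0, -0.01, -0.52] dist 5.484285565820655
101 row [-0.04, 0.01, -0.0, -0.0, -0.01, -0.02] dist 1.1737324077642035
98 row [0.1, -0.03, -0.0, -0.0, -0.01, 0.48] dist 3.1473442169822996
95 row [0.24, -0.05, -0.0, -0.0, -0.01, 0.98] dist 7.459115009651535
```

View pics/w14.png

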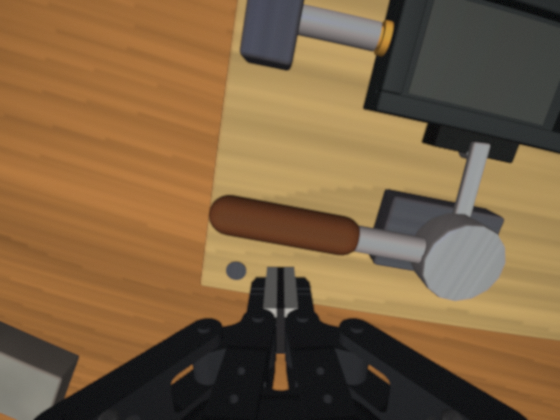

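The lever has snapped away from the finger (grip at (285,225), gap visible) and the stone is against the tip at (388,38). I'll withdraw and verify.

```bash
python3 -m handwheel '[[-0.5,0,0,0,0,0],[-1.0,0,0,0,0,0],[-1.0,0,-1.3,0,0,0],[-1.0,0,-2.8,0,0,0],[-1.5,0.6,-4.3,0,0,0],[-2,1.2,-5,0,0,0],[-2.5,1.5,-5.5,0,0,0],[-2.5,1.5,-5.5,0,0,0],[-2.5,1.5,-5.5,0,0,0]]'
python3 - <<'E'
from h import *
s=sensors.get_state(); C=cam("wrist",s); print(s["t"],w2b(B0,[s["eef_pos"]]),np.array(s["ft_force"]))
for n in ("wrist","top","scene"):
    im=vision.snapshot(n)[:,:,::-1]; cv2.imwrite(f"pics/f_{n}.png",im)
    if n=="top": cv2.imwrite("pics/f_topc.png",cv2.resize(im[130:280,190:390],None,fx=4,fy=4,interpolation=cv2.INTER_CUBIC))
    if n=="scene": cv2.imwrite("pics/f_scenec.png",cv2.resize(im[170:290,180:340],None,fx=5,fy=5,interpolation=cv2.INTER_CUBIC))
E
```

```text
t: 22.1
eef_pos: [427.5, 0.8, 207.9]
orientation: [[0.953, 0.302, 0.002], [0.302, -0.953, 0.001], [0.002, -0.001, -1.0]]
ft_force: [0.1, 0.5, -0.6]
opening: 0.0
22.1 [[-143.91   56.87  207.94]] [ 0.12  0.46 -0.6 ]
```

View pics/f_wrist.png

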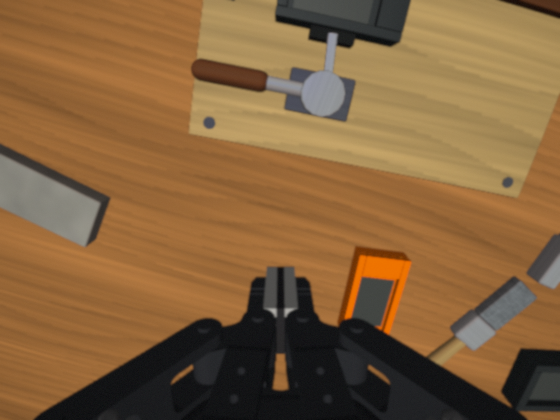

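View pics/f_scenec.png

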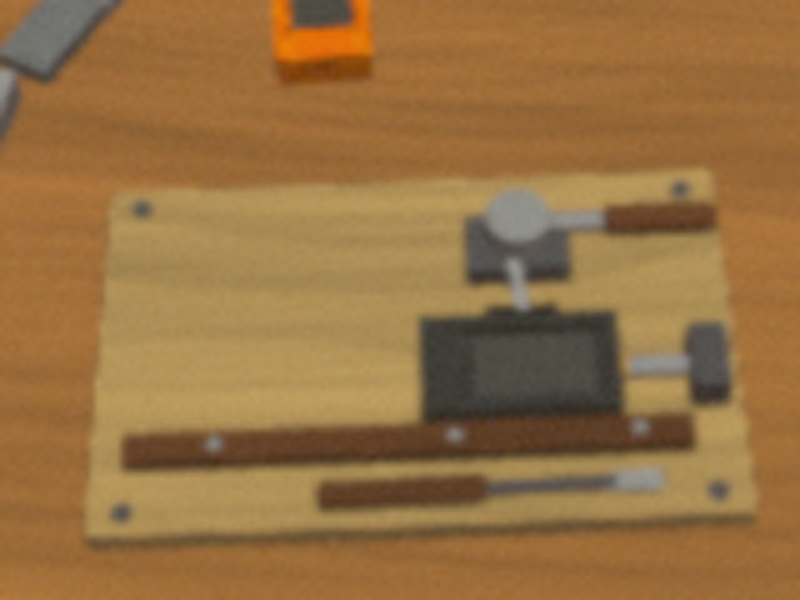

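View pics/f_top.png

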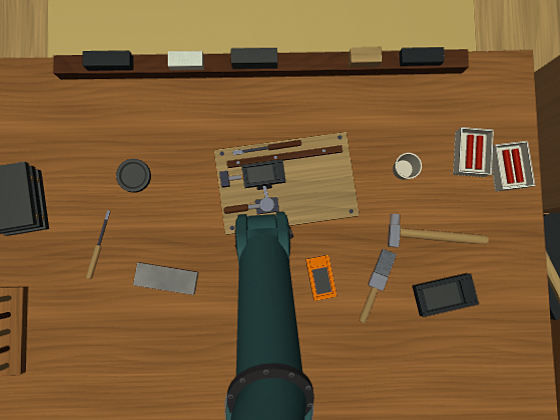

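Run:
```python
from h import *
s=sensors.get_state(); C=cam("wrist",s)
g=w2b(B0,ray(C,[(265,82),(193,68)],52)); ph=np.degrees(np.arctan2(g[:,1]-40,g[:,0]+45)); print(g,ph,np.radians(190-ph))
ct,cs=cam("top"),cam("scene")
a=cv2.imread("pics/f_topc.png"); 
a=cv2.imread("pics/f_scene.png"); print("scene stone +y corners bd",w2b(B0,ray(cs,np.array([(617,313),(622,412)])/5+[180,170],44)))
b=cv2.imread("pics/s9.png"); print("at seating",w2b(B0,ray(cs,np.array([(266,313),(271,412)])/5+[250,170],44)))
cv2.imwrite("pics/cmp.png",np.hstack([b[250:450,150:400],cv2.resize(a[170:280,250:350],None,fx=5,fy=5,interpolation=cv2.INTER_CUBIC)[250:450,150:400]]))
```

```text
[[-44.54  91.39  52.  ]
 [-44.67 153.69  52.  ]] [89.48 89.83] [1.75 1.75]
scene stone +y corners bd [[14.3  94.41 44.  ]
 [77.55 91.97 44.  ]]
at seating [[14.28 93.86 44.  ]
 [77.53 91.44 44.  ]]
```

View pics/cmp.png

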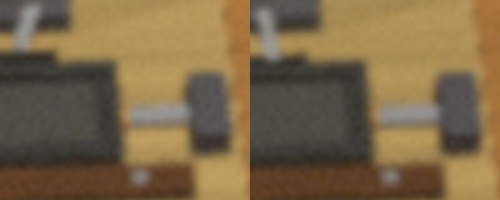

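View pics/f_topc.png

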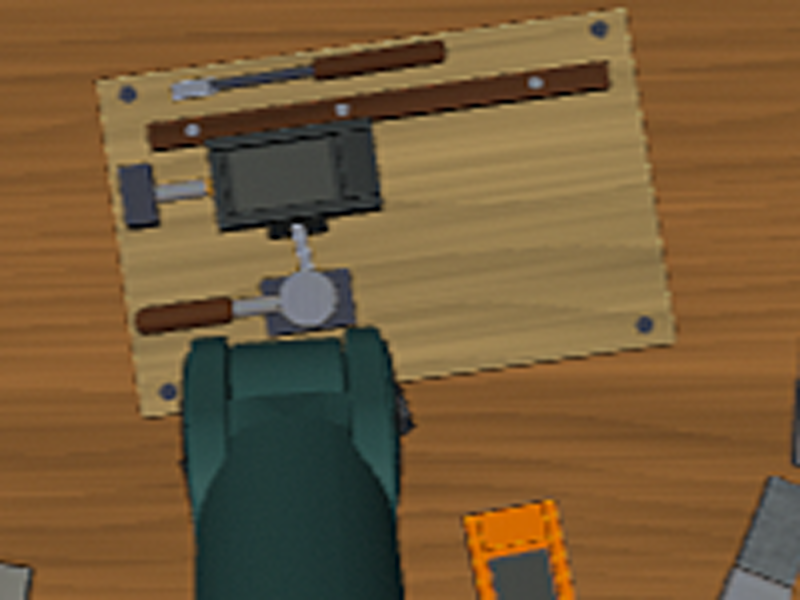

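The lever measures 1.75 rad, which is home. The pad is on the stone, the stone is flat on the fence and hasn't moved from where it seated against the tip. Nothing else looks moved and the arm is clear, so I'm handing in.

```bash
python3 -c "
from bench import hand_in
print(hand_in())"
```

```text
the job is handed in; nothing more can be done
None
```

The stone is seated against the end stop and clamped, and I handed the job in at about 22 s; no verdict came back.

**What I did:** I chose the dark blank lying on the board, not the orange one or the larger dark one on the bench. I pushed it square against the fence at about 9 N with two fingertips on its long side. From its -y end I then slid it along the fence at 5–7 N. At the stop the force rose to 15 N with no further motion, so the tip was fully in. After backing off, I swung the lever round its arc with closed fingers, at about 6 N at most, until it snapped home.

**Last checks:**
- **Lever:** it measures 1.75 rad in the wrist picture, which is its home stop.
- **Stone:** the pad is on it, it lies flat along the fence, and its +y end is within about 0.5 mm of where it seated.
- **Robot and bystanders:** the arm is clear at about 208 mm height, with wrist force under 1 N. No bystander looks moved in the top picture.

**Not measured or in disagreement:**
- **Clamp and tip forces:** I could not measure either one; I inferred them from the snap and from the stone's position.
- **Finger forces:** the values above are wrist readings taken at the end of each move, so short peaks in between could be missed.
- **Camera disagreement:** the top and scene cameras differed by up to 7 mm on the board corners. I used the pose from the wrist camera, and contact with the fence and tip agreed with it to about 1–2 mm.

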